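# Hang the finger guard back on the dough sheeter

### The job

The finger guard of the bench dough sheeter has been washed and stands in the wooden drying rack. Hang it back on the front of the sheeter by its two slots: gently lower it behind the heads of the two studs, slide it sideways against the spring plunger of the safety switch as far as it goes, and let it down so that the studs sit in the notches and the guard stays there by itself. Do not force the machine, and leave the flour shaker and the glass jar with the green lid where they are.

Things in the scene. Friction and masses are not known exactly. Their poses are not given: they have to be found in the camera images.
- guard: Finger guard: upright plain steel plate, 184 mm wide (y -92 to +92), 5 mm thick (x), 80 mm high, 0.3 to 0.45 kg, black grip on top. Origin: middle of the bottom edge; z up. The barred centre (y -42 to +42) reaches down to z 0, the ears on either side to z 28 mm. It stands with its axes along the rack's and hangs with its axes along the sheeter's; each ear has a slot open at the bottom.
- guard_grip (a point): Middle of the guard's black grip, 104 mm above the guard's origin, same axes. The grip is 12 mm thick (x), 56 mm wide (y) and spans z 83 to 119 mm of the guard. Pinch it across its thickness.
- slot_entry (a point): Guard's left slot: middle of the entry's ceiling (guard x 0, y +78, z 58 mm). The mouth at the ear's bottom edge, 21 mm wide, narrows to a 12 mm entry that runs up to this ceiling. From there an arm 10 mm high (z 48 to 58 mm) leads toward -y to the notch. The right ear has the same slot, not mirrored, 134 mm farther toward -y.
- slot_notch (a point): Guard's left slot: middle of the top of the notch at the arm's end (guard x 0, y +56, z 64 mm), 22 mm toward -y from the entry. The notch is 9 mm wide and rises 6 mm above the arm's ceiling. The right slot's notch is 134 mm farther toward -y. The end wall of the arm is the notch's far wall. Seated, the studs touch the tops of the notches.
- sheeter: Bench dough sheeter, fixed: grey, about 200 x 250 mm, 181 mm high, two steel rollers along y, crank on the left. Origin: centre of its underside; x to the rear (front faces -x), y left, z up. The guard hangs home with its origin at y 0, x -61 mm, and starts its sideways slide toward +y from y = -22 mm. Within 40 mm of y = 0 all stays below 137 mm. The guard must not press it with over 30 N.
- stud_left (a point): On the left stud's axis, midway between block face and head, AT THE MIDDLE OF THE STUD'S HEIGHT RANGE, 112 mm up (sheeter x -61, y +56). Both studs go up and down with the upper roller, together, up to 6 mm either way; their true height is not reported: see or feel it. Shank 7 mm thick; 10 mm gap between block face and the 14 mm wide, 5 mm thick head takes the 5 mm plate.
- stud_right (a point): The same point of the right stud (sheeter x -61, y -78 mm, 112 mm up), again at mid range, not at the stud's true height. The bearing blocks behind the studs end 20 mm above the stud axis. The guard rests on its slot ceilings with its origin 54.5 mm below the true stud axis; seated in the notches its origin is 60.5 mm below it.
- interlock (a joint): Spring plunger of the safety switch, a black box left of the left stud; 14 mm higher than the studs, pointing toward -y at the guard's left edge. Value: how far it is pressed (m), 0 out, 0.014 stop. Sliding toward +y the guard meets it 11 mm before home; it pushes back with 2.4 N plus 0.3 N per mm. About 0.010 with the guard seated; it pushes an unseated guard back out.
- rack: Wooden drying rack, fixed, 150 x 100 mm: two rails along x with six 8 mm dowels each, 65 mm high. Origin: centre of its underside. The guard stands in the middle bay on the rails, 20 mm above the table, between dowels 9 mm apart, and lifts straight up.
- flour_shaker: Steel flour shaker, 67 mm across, 120 mm high; a bystander. Origin: centre of its underside.
- green_lid_jar: Glass jar with a green lid, 62 mm across, 85 mm high; a bystander. Origin: centre of its underside.
There are look-alikes about, which are no part of the job. There is more than one size of the guard; the job needs the larger.

How it is judged (in metres and radians):
On the way, in this order (a step that is already met when the one before it is completed fails the run):
1. the guard is lifted out of the rack (z of guard in the frame of rack above 0.075 m), for 0.1 s.
2. the guard is slid against the safety switch: the plunger is pressed by 9 mm (value of joint interlock above 0.009 m), for 0.1 s.
At the end, for the whole second after the job is handed in: The guard hangs by itself on both studs on the front of the sheeter, seated in its notches: its origin within 2.5 mm of y = 0 of the sheeter, x between -54 and -68 mm, z between 43 and 60 mm, upright within 0.12 rad and at rest, and it keeps the switch plunger pressed by more than 8.5 mm (value of joint interlock above 0.0085 m and x of guard in the frame of sheeter between -0.068 and -0.054 m and y of guard in the frame of sheeter between -0.0025 and 0.0025 m and z of guard in the frame of sheeter between 0.043 and 0.06 m and angle between guard's own z axis and vertical below 0.12 rad and linear speed of guard below 0.01 m/s); the robot touches nothing.
It fails at once if the guard is forced: it presses on the sheeter with more than 30 N (contact force between guard and sheeter above 30 N).
It fails at once if the flour shaker or the glass jar with the green lid is moved by more than 30 mm (distance of any of flour_shaker, green_lid_jar from where it was at the start of the episode above 0.03 m).
It also fails if it takes over 51 s, if anything falls off the work surface, if the arm or the gripper's body presses on something with over 40 N, if the wrist force passes 120 N, or if a joint passes its speed limit or range.

### The arm

A 6-joint arm with a two-finger parallel gripper is mounted at the origin on a cart in front of the work surface, level with it; the furniture and walls round the work are solid. World frame = base frame: x ahead of the robot, y to its left, z up, the work surface at z = 0. Lengths are in mm, angles in rad, forces in N, time in s.
With the tool pointing down it reaches from about 350 to 925 mm from the base axis. Payload 6.4 kg.
Tool frame: the origin (TCP) lies between the finger pads; the fingertips stand 19 mm ahead of it and the grasp point (between the pads) is the TCP (manip.tips_ahead is the distance from the TCP to the fingertips, in mm); z points along the fingers, y is the line along which they close (so a half turn about z gives the same grasp; the last joint's range is limited). The gripper opens to 85 mm and grips with 20 to 120 N. Pads are 22 mm wide; open, the fingers measure 114 mm over their backs; the gripper's body (76 mm by 85 mm) begins 54 mm behind the grasp point. The pads swing forward as they close: fully open they stand 13 mm farther back than shut.
Start: joints at [-1.352, 0.245, 1.558, -0, 1.339, -0.174], TCP at [248.81, -600.506, 250.29] pointing down, gripper open.
Joint ranges: [-3.13, 3.13], [-1.02, 2.26], [0.13, 2.54], [-0.95, 4.09], [0.21, 2.88], [-2.74, 2.74]. Speed limits (rad/s): [2.57, 2.57, 3.14, 3.14, 3.14, 3.14].

### API

Orientations are given as a unit quaternion [x, y, z, w].
In Python, from station import manip, optics, workorder gives the robot as it stands.
- The arm moves only by the tool drive_tool, never from a script. Its arguments are lists of equal length, an entry for each row: "offset": the shift along the tool's x, y, z in cm, a list of three; "twist": the turn about the tool's z in rad; "fingers": the closure, from 0 (fully open) to 1 (shut). A call has 1 to 12 rows; each row is the pose to reach, as a shift and turn from the pose commanded when the call began, along the tool's axes at that moment; what a row does not reach only later rows make up. A row lasts 1/12 s, in which the tool goes at most 41.7 mm and 7.16 degrees, less where a joint would pass 70% of its speed; a pose out of reach is approached as far as the arm can. A call with a gripper value outside its range is refused whole. The fingers move at their own pace and stop on an object; "squeeze" is the grip in N (left out, the last holds). Time passes only in rows, so rows that repeat a pose let the fingers close. It gives the time, the measured TCP pose, the force, the opening and the grip force at its end, in the units of the state.
- manip.state(): the state, without advancing time (a new reading comes with each control period).
- optics.read_camera(name): name is "side" or "top" or "wrist"; returns a dict with "pixels" (420x560x3 uint8, red, green, blue), "range_z" (420x560 float32, mm along the optical axis (not along the pixel's ray), 0 where there is no reading), "fx", "fy", "cx", "cy" (pixels), "view" (4x4, takes a point from world to camera coordinates). Camera axes: x right, y down, z forward; pixel columns grow to the right and rows downward; lengths in mm; the calibration is good to about 2 mm. The wrist camera is an equidistant fisheye: a pixel r from the principal point sees the ray r / f radians off the axis. A picture is of the moment at which its call begins.
- workorder.finish_job(): hands the job in; it is judged then, once.
Trained networks look in the newest picture that a camera, given by its name, has taken for a name from the list of things; names that differ only in an ending like _2 or _b are one class to them, and where a whole thing is asked for, a point or a joint stands for the part that bears it (a point fixed in the world has none). Each returns a list of dicts, best first, with "score" (0 to 1); they miss things now and then, are a little off and sometimes report something else, mostly with a low value. They report only what shows in the picture. A call takes as long as a camera call. They do not tell look-alikes from the thing itself.
- optics.look_for(target, camera): "bbox" ([left, top, right, bottom] in pixels, round what is visible of it).
- optics.masks_of(target, camera): "pixels" (420x560 bool, what is visible of it) and "bbox" ([left, top, right, bottom] in pixels, round what is visible of it).
- optics.spot_point(target, camera): "at" ([row, column] in pixels: a listed point, or the origin of a listed thing).
The state is a dict: "time_s": time; "q": joint angles; "dq": joint speeds; "joint_torque": joint torques, N m; "tcp_pos": TCP position; "tcp_rot": TCP orientation; "contact_force": force on the tool from outside, world axes, zero at the start; "wrist_torque": the same for the moment, N m; "width": finger opening in mm; "gripper_force": force on a finger pad.
Only numpy, scipy, OpenCV 4.12 (cv2) and the standard library are available. Lean on these libraries where they do the work, as an engineer would, in place of code of your own. Each camera call takes 0.05 s, during which the arm holds its last target. There are 200 camera calls.

## Working session

There is one attempt and no reset: what is moved stays moved. The work goes in short steps, Python scripts to look and compute and a tool call to move; the robot and the scene stay as the last step left them, time stands still between calls to the robot, and variables do not carry over. Pictures are saved under pics/ and viewed, at most 10 in all, crops included, and the job is handed in when it is done.

Besides the shell and the picture viewer there is one more tool, called in YAML: its name, and indented under it one key for each argument. drive_tool: Moves the arm, as the interface text tells. Its arguments: {"type":"object","properties":{"offset":{"type":"array","items":{"type":"array","items":{"type":"number"}}},"twist":{"type":"array","items":{"type":"number"}},"fingers":{"type":"array","items":{"type":"number"}},"squeeze":{"type":"number"}},"required":["offset","twist","fingers"]}

```bash
mkdir -p pics; ls; cat > h.py <<'E'
import numpy as np,cv2
from station import manip,optics,workorder
def snap(c,fn=None):
    d=optics.read_camera(c)
    if fn: cv2.imwrite(fn,d["pixels"][:,:,::-1])
    return d
def world(d,u,v,z=None):
    z=d["range_z"][int(v),int(u)] if z is None else z
    p=np.array([(u-d["cx"])/d["fx"]*z,(v-d["cy"])/d["fy"]*z,z,1])
    return (np.linalg.inv(d["view"])@p)[:3]
def cloud(d):
    v,u=np.mgrid[0:420,0:560]; z=d["range_z"]
    P=np.stack([(u-d["cx"])/d["fx"]*z,(v-d["cy"])/d["fy"]*z,z,np.ones_like(z)],-1)
    W=(P@np.linalg.inv(d["view"]).T)[...,:3]; W[z==0]=np.nan
    return W
E
python3 - <<'E'
from h import *
s=manip.state();print(s)
for c in("side","top"):
    d=snap(c,f"pics/{c}0.png");np.savez(f"{c}0.npz",**d)
    print(c,d["fx"],d["cx"],d["cy"],np.round(np.linalg.inv(d["view"]),2).tolist())
    for n in("guard","sheeter","rack","flour_shaker","green_lid_jar"):
        print(n,[(round(r["score"],2),np.round(r["bbox"]).tolist()) for r in optics.look_for(n,c)][:4])
    for n in("guard_grip","stud_left","stud_right","sheeter","rack","guard"):
        print(n,[(round(r["score"],2),np.round(r["at"],1).tolist()) for r in optics.spot_point(n,c)][:4])
E
```

```text
pics
{'time_s': 0.0, 'q': array([-1.35209300e+00,  2.45807030e-01,  1.55902133e+00, -3.31692245e-05,
        1.33871114e+00, -1.74052267e-01]), 'dq': array([8.57023723e-04, 1.30691629e-04, 4.09353570e-05, 1.87253190e-04,
       6.55214990e-04, 1.27641955e-04]), 'joint_torque': array([-1.24191331e-03, -4.29503596e+01, -3.26128936e+01, -1.67854951e-04,
        5.32792576e-03, -1.56319561e-05]), 'tcp_pos': array([ 248.68886327, -599.97316846,  249.18086239]), 'tcp_rot': array([ 9.80778556e-01,  1.95121697e-01, -3.78626109e-05, -9.72820904e-04]), 'contact_force': array([-0.57663746,  0.05382724,  0.27876775]), 'wrist_torque': array([ 0.03031971, -0.01086957, -0.03316489]), 'gripper_force': 0.0, 'width': 85.51197432834155}
side 466.7687387842538 283.40666311892227 205.9388152570556 [[1.0, -0.01, 0.05, 456.49], [-0.05, -0.53, 0.85, -1143.43], [0.02, -0.85, -0.53, 794.04], [0.0, 0.0, 0.0, 1.0]]
guard [(0.89, [275.0, 241.0, 284.0, 299.0]), (0.69, [266.0, 147.0, 340.0, 235.0]), (0.57, [173.0, 271.0, 225.0, 294.0])]
sheeter [(0.77, [260.0, 146.0, 344.0, 235.0])]
rack [(0.65, [244.0, 267.0, 304
[... 498 characters left out ...]
-1.0, 0.07, 439.21], [-1.0, 0.01, 0.0, -61.31], [-0.0, -0.07, -1.0, 1271.29], [0.0, 0.0, 0.0, 1.0]]
guard [(0.89, [337.0, 209.0, 423.0, 219.0]), (0.67, [127.0, 129.0, 274.0, 232.0]), (0.52, [373.0, 268.0, 379.0, 320.0])]
sheeter [(0.74, [128.0, 130.0, 273.0, 233.0])]
rack [(0.69, [351.0, 183.0, 400.0, 249.0])]
flour_shaker [(0.86, [319.0, 105.0, 349.0, 143.0])]
green_lid_jar [(0.84, [393.0, 119.0, 425.0, 153.0]), (0.24, [354.0, 182.0, 401.0, 249.0])]
guard_grip [(0.87, [211.8, 384.0]), (0.5, [294.4, 377.0])]
stud_left [(0.72, [209.8, 184.7])]
stud_right [(0.68, [194.1, 246.0])]
sheeter [(0.8, [181.4, 211.3])]
rack [(0.7, [218.3, 374.9])]
guard [(0.79, [293.1, 377.1]), (0.74, [215.8, 374.7])]
```

```bash
python3 - <<'E'
import cv2
a=cv2.imread("pics/top0.png")[90:340,110:440];b=cv2.imread("pics/side0.png")[130:340,150:400]
cv2.imwrite("pics/topc.png",cv2.resize(a,(792,600),interpolation=2));cv2.imwrite("pics/sidec.png",cv2.resize(b,(714,600),interpolation=2))
E
python3 - <<'E'
from h import *
for c in("top","side"):
    d=dict(np.load(f"{c}0.npz"));W=cloud(d);np.save(f"W{c}.npy",W)
T=np.load("Wtop.npy")
d=dict(np.load("top0.npz"))
for n,box in dict(guard=(337,205,423,223),sheet=(125,127,276,236),small=(365,265,385,325),shaker=(315,100,352,146),jar=(390,115,428,156)).items():
    P=T[box[1]:box[3],box[0]:box[2]].reshape(-1,3);P=P[P[:,2]>25]
    print(n,len(P),np.round(np.nanmin(P,0)),np.round(np.nanmax(P,0)),np.round(np.nanmedian(P,0)))
P=T[205:225,330:430].reshape(-1,3)
for lo,hi in((45,75),(75,102),(105,150)):
    Q=P[(P[:,2]>lo)&(P[:,2]<hi)]
    if len(Q)>5: print(lo,hi,len(Q),np.round(cv2.minAreaRect(Q[:,:2].astype(np.float32))[0:3][0]),cv2.minAreaRect(Q[:,:2].astype(np.float32))[1:], np.round(cv2.fitLine(Q[:,:2].astype(np.float32),1,0,.01,.01).ravel(),3),Q.min(0),Q.max(0))
E
```

```text
guard 489 [ 478. -367.   25.] [ 519. -185.  144.] [ 497. -270.   99.]
sheet 6896 [465. -31.  25.] [702. 301. 187.] [576. 118. 101.]
small 232 [ 254. -280.   25.] [ 377. -271.   85.] [ 319. -275.   53.]
shaker 891 [ 668. -209.   25.] [ 760. -145.  126.] [ 693. -175.  116.]
jar 649 [ 653. -382.   25.] [ 711. -326.   92.] [ 678. -351.   84.]
45 75 106 [ 496. -276.] ((41.544857025146484, 180.46871948242188), 2.176577568054199) [ 1.32000e-01  9.91000e-01  4.98216e+02 -2.63233e+02] [ 473.7843078  -366.66342459   45.31079731] [ 517.75744281 -185.08286741   73.5161112 ]
75 102 145 [ 498. -276.] ((182.75929260253906, 6.8520188331604), 82.30500793457031) [ 1.33000e-01  9.91000e-01  5.06918e+02 -2.12894e+02] [ 485.12966777 -365.9693392    75.15917748] [ 512.84034655 -184.78792872  101.99117871]
105 150 178 [ 502. -253.] ((102.28407287597656, 12.591819763183594), 82.77689361572266) [ 1.25000e-01  9.92000e-01  5.00029e+02 -2.60562e+02] [ 490.41026015 -304.38097836  105.00170858] [ 508.16574796 -202.64927249  143.51450833]
```

View pics/topc.png

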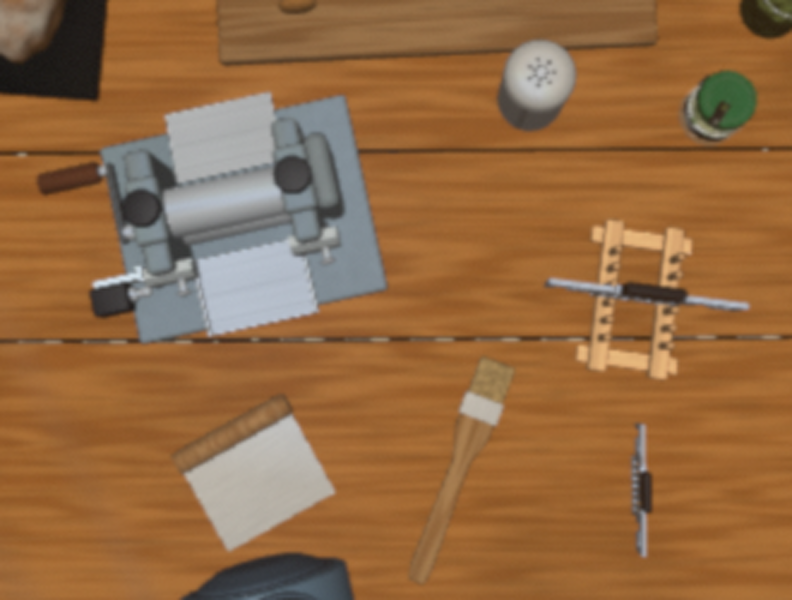

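View pics/sidec.png

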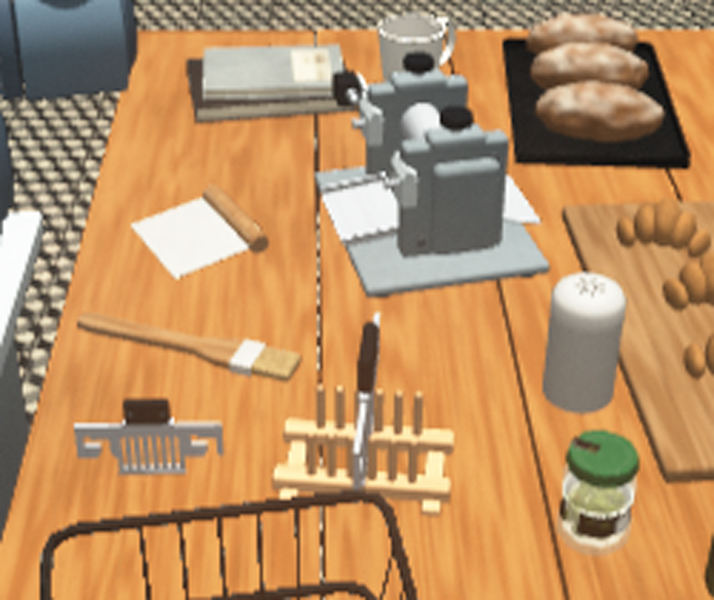

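The top view shows the large guard in the rack (crop 548–748, 295) with the grip in the middle. The small one stands at crop (640,490), and the sheeter has its front and studs at crop (185,280) and (325,240), facing the robot. From the side the guard is edge-on, so which way its slots lead is still unknown. I'll go to a spot in front of it for a wrist view.

drive_tool:
  offset:
    - [21.5,-23.5,2]
    - [21.5,-23.5,2]
    - [21.5,-23.5,2]
    - [21.5,-23.5,2]
    - [21.5,-23.5,2]
    - [21.5,-23.5,2]
    - [21.5,-23.5,2]
    - [21.5,-23.5,2]
    - [21.5,-23.5,2]
    - [21.5,-23.5,2]
    - [21.5,-23.5,2]
  twist: [-1.045,-1.045,-1.045,-1.045,-1.045,-1.045,-1.045,-1.045,-1.045,-1.045,-1.045]
  fingers: [0,0,0,0,0,0,0,0,0,0,0]

```text
time_s: 2.12
tcp_pos: [357.6, -301.2, 230.6]
tcp_rot: [0.753, 0.658, -0.0, 0.0]
contact_force: [-0.9, 0.2, -0.1]
width: 85.4
gripper_force: 0.0
```

```bash
python3 - <<'E'
from h import *
s=manip.state();print(s["q"],s["tcp_pos"],s["tcp_rot"])
d=snap("wrist","pics/w1.png");np.savez("w1.npz",**d);print(d["fx"],d["cx"],d["cy"],np.round(np.linalg.inv(d["view"]),2).tolist())
cv2.imwrite("pics/w1b.png",cv2.resize(d["pixels"][:,:,::-1],(784,588),interpolation=2))
for n in("guard_grip","slot_entry","slot_notch","stud_left","stud_right"):
    print(n,[(round(r["score"],2),np.round(r["at"],1).tolist()) for r in optics.spot_point(n,"wrist")][:4])
E
```

```text
[-9.43041432e-01 -1.79004454e-01  2.02970990e+00 -1.80570139e-04
  1.29008362e+00 -8.09078268e-01] [ 357.63968882 -301.18686869  230.62733296] [ 7.52832364e-01  6.58212171e-01 -1.22782329e-04  3.92288907e-04]
325.19226210127806 283.2189800232632 210.16741625249367 [[0.99, -0.13, -0.04, 366.62], [-0.14, -0.95, -0.27, -234.44], [0.0, 0.27, -0.96, 353.74], [0.0, 0.0, 0.0, 1.0]]
guard_grip [(0.92, [158.7, 456.5]), (0.61, [174.6, 232.3])]
slot_entry [(0.75, [158.5, 288.8]), (0.71, [70.3, 436.2])]
slot_notch [(0.89, [166.5, 276.5]), (0.85, [92.2, 437.3])]
stud_left []
stud_right []
```

View pics/w1b.png

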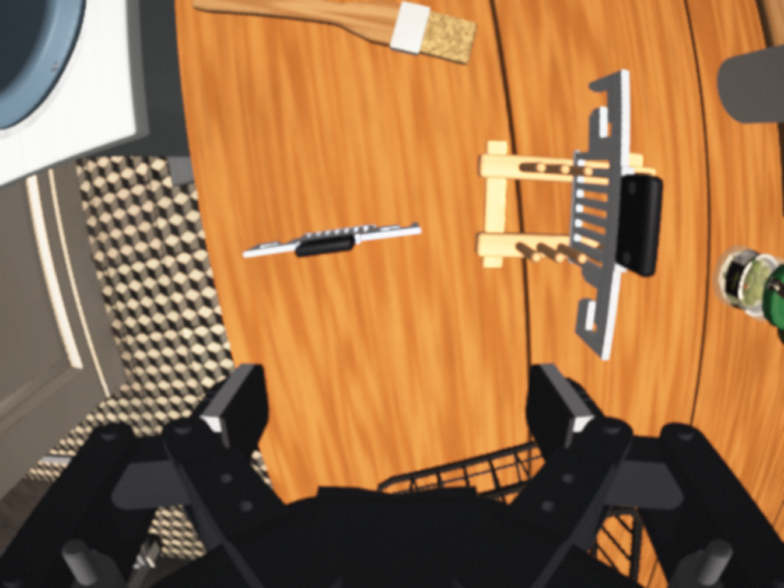

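The wrist view shows the large guard (image 600–630, 70–355) with its mouths on the +y side of both ears and the notches toward -y. So it isn't flipped: guard +y is roughly world +y. Next I'll refine the grip and sheeter poses.

```bash
cat >> h.py <<'E'
def fish(d,u,v):
    x=u-d["cx"];y=v-d["cy"];r=np.hypot(x,y);t=r/d["fx"]
    k=np.where(r>0,np.tan(t)/np.maximum(r,1e-9),1/d["fx"]); return x*k,y*k   # x/z,y/z
def fcloud(d):
    v,u=np.mgrid[0:420,0:560].astype(float);a,b=fish(d,u,v);z=d["range_z"]
    W=(np.stack([a*z,b*z,z,np.ones_like(z)],-1)@np.linalg.inv(d["view"]).T)[...,:3];W[z==0]=np.nan
    return W
E
python3 - <<'E'
from h import *
T=np.load("Wtop.npy");w=dict(np.load("w1.npz"));F=fcloud(w)
def rep(n,P,lo,hi):
    Q=P[(P[:,2]>lo)&(P[:,2]<hi)].astype(np.float32)
    if len(Q)<8: print(n,len(Q));return
    l=cv2.fitLine(Q[:,:2].copy(),cv2.DIST_HUBER,0,.01,.01).ravel();r=cv2.minAreaRect(Q[:,:2].copy())
    print(n,len(Q),"mean",np.round(Q.mean(0),1),"ang",round(float(np.degrees(np.arctan(l[0]/l[1]))),1),"rect",np.round(r[0],1),np.round(r[1],1),round(r[2],1))
P=T[200:228,330:430].reshape(-1,3);rep("top grip",P,132,145);rep("top plate",P,90,102)
P=F[40:270,380:490].reshape(-1,3);P=P[(P[:,1]>-380)&(P[:,1]<-170)&(P[:,0]<540)];rep("w grip",P,132,145);rep("w plate",P,90,102);rep("w ears",P,50,90)
# sheeter
S=T[125:240,125:280].reshape(-1,3)
h,e=np.histogram(S[:,2],bins=np.arange(0,192,4));print([(int(a),int(b)) for a,b in zip(e,h) if b>20])
Q=S[(S[:,2]>4)&(S[:,2]<24)].astype(np.float32);r=cv2.minAreaRect(Q[:,:2].copy());print("base",r)
for n in("stud_left","stud_right"):pass
d=dict(np.load("top0.npz"))
for u,v in((184.7,209.8),(246,194.1)): 
    print([np.round(world(d,u+i,v+j),0).tolist() for i in(-3,0,3) for j in(-3,0,3,6)])
E
```

```text
top grip 144 mean [ 498.7 -276.1  137.6] ang 7.7 rect [ 499.  -276.3] [56.1 12.2] 81.5
top plate 122 mean [ 499.8 -269.1   98.3] ang 7.5 rect [ 498.3 -275.8] [182.2   6.9] 82.3
w grip 1072 mean [ 496.9 -275.2  137.1] ang 7.8 rect [ 498.  -275.8] [55.4 12.1] 82.4
w plate 1598 mean [ 497.6 -273.    97.1] ang 7.6 rect [ 497.9 -276.1] [184.5   8.6] 82.1
w ears 3099 mean [ 493.4 -274.5   70.4] ang 7.8 rect [ 479.1 -273.5] [184.4  52.9] 83.0
[(0, 2005), (4, 131), (8, 22), (12, 338), (16, 1480), (20, 986), (24, 261), (28, 568), (32, 843), (36, 700), (40, 340), (44, 79), (48, 66), (52, 170), (56, 211), (60, 117), (64, 48), (96, 27), (100, 24), (104, 31), (108, 47), (112, 103), (116, 162), (120, 217), (124, 409), (128, 535), (132, 285), (136, 173), (140, 101), (144, 157), (148, 312), (152, 143), (156, 246), (160, 91), (172, 25), (176, 202), (180, 175)]
base ((579.3386840820312, 133.16795349121094), (371.5299377441406, 274.70098876953125), 89.57579040527344)
[[512.0, 157.0, 124.0], [511.0, 177.0, 19.0], [504.0, 178.0, 16.0], [497.0, 176.0, 25.0], [512.0, 151.0, 123.0], [511.0, 170.0, 19.0], [499.0, 152.0, 119.0], [497.0, 170.0, 20.0], [512.0, 147.0, 108.0], [505.0, 145.0, 117.0], [499.0, 145.0, 122.0], [497.0, 162.0, 24.0]]
[[544.0, 24.0, 130.0], [541.0, 27.0, 96.0], [541.0, 33.0, 14.0], [533.0, 32.0, 20.0], [544.0, 18.0, 127.0], [539.0, 19.0, 114.0], [532.0, 18.0, 119.0], [533.0, 25.0, 21.0], [545.0, 12.0, 124.0], [547.0, 18.0, 18.0], [540.0, 18.0, 19.0], [533.0, 18.0, 21.0]]
```

drive_tool:
  offset:
    - [4.4,13.6,0]
    - [4.4,13.6,0]
    - [4.4,13.6,0]
    - [4.4,13.6,0]
    - [4.4,13.6,3]
    - [4.4,13.6,6]
    - [4.4,13.6,9]
    - [4.4,13.6,10.5]
    - [4.4,13.6,10.5]
    - [4.4,13.6,10.5]
  twist: [0,0,0,0,0,0,0,0,0,0]
  fingers: [0,0,0,0,0,0,0,0,0,0]

```text
time_s: 3.25
tcp_pos: [497.7, -275.6, 124.6]
tcp_rot: [0.753, 0.658, -0.0, -0.001]
contact_force: [0.3, -0.6, 0.0]
width: 85.0
gripper_force: 0.0
```

drive_tool:
  offset:
    - [0,0,0]
    - [0,0,0]
    - [0,0,0]
    - [0,0,0]
    - [0,0,0]
    - [0,0,0]
    - [0,0,0]
    - [0,0,0]
  twist: [0,0,0,0,0,0,0,0]
  fingers: [0.5,0.7,1,1,1,1,1,1]
  squeeze: 60

```text
time_s: 3.92
tcp_pos: [498.5, -275.8, 125.9]
tcp_rot: [0.753, 0.659, 0.0, 0.001]
contact_force: [-0.4, -0.5, 3.3]
width: 11.2
gripper_force: 58.9
```

```bash
python3 - <<'E'
from h import *
s=manip.state();print({k:np.round(v,3) for k,v in s.items()})
T=np.load("Wtop.npy")
# sheeter: histogram-based features; base plate edges: plate near z 12-24
S=T[125:240,125:280].reshape(-1,3)
Q=S[(S[:,2]>12)&(S[:,2]<24)&(S[:,0]>460)&(S[:,0]<705)&(S[:,1]>-35)&(S[:,1]<245)]
r=cv2.minAreaRect(Q[:,:2].astype(np.float32));print("base",r,cv2.boxPoints(r).round().tolist())
# block tops + roller
for lo,hi in((118,140),(145,162),(174,184)):
    Q=S[(S[:,2]>lo)&(S[:,2]<hi)];r=cv2.minAreaRect(Q[:,:2].astype(np.float32));print(lo,r,Q.mean(0))
    l=cv2.kmeans(Q[:,:2].astype(np.float32),2,None,(3,50,.1),5,0)[2] ;print(l)
E
```

```text
{'time_s': np.float64(3.917), 'q': array([-0.704,  0.205,  1.85 ,  0.   ,  1.085, -0.571]), 'dq': array([-0.001,  0.   , -0.002,  0.002, -0.001, -0.   ]), 'joint_torque': array([-8.4000e-02, -3.5797e+01, -2.7280e+01, -5.9000e-02,  4.0000e-02,
       -4.0000e-03]), 'tcp_pos': array([ 498.493, -275.785,  125.882]), 'tcp_rot': array([0.753, 0.659, 0.   , 0.001]), 'contact_force': array([-0.4  , -0.505,  3.337]), 'wrist_torque': array([ 0.075, -0.066, -0.021]), 'gripper_force': np.float64(58.873), 'width': np.float64(11.241)}
base ((588.3229370117188, 110.38778686523438), (217.00164794921875, 250.0385284423828), 12.243131637573242) [[456.0, 210.0], [509.0, -35.0], [721.0, 11.0], [668.0, 256.0]]
118 ((570.135986328125, 123.62984466552734), (131.84832763671875, 237.2841033935547), 13.625849723815918) [568.57421429 108.08733932 128.95350204]
[[544.4482   163.39723 ]
 [590.1505    58.622303]]
145 ((573.6787719726562, 123.01966094970703), (129.8538055419922, 194.88455200195312), 12.402023315429688) [583.05223271 110.0930439  153.24015114]
[[597.7416   43.32288]
 [569.1439  173.31168]]
174 ((585.5671997070312, 109.20263671875), (32.90785598754883, 165.98434448242188), 11.948166847229004) [585.40675621 109.77616138 179.63118435]
[[571.3937   174.58263 ]
 [599.6334    43.982727]]
```

drive_tool:
  offset:
    - [0,0,-0.5]
    - [0,0,-1.5]
    - [0,0,-3]
    - [0,0,-5]
    - [0,0,-7]
    - [0,0,-9]
    - [0,0,-11]
    - [0,0,-12.5]
    - [0,0,-12.5]
    - [0,0,-12.5]
  twist: [0,0,0,0,0,0,0,0,0,0]
  fingers: [1,1,1,1,1,1,1,1,1,1]

```text
time_s: 4.75
tcp_pos: [498.2, -275.6, 251.0]
tcp_rot: [0.753, 0.659, 0.0, 0.001]
contact_force: [-0.8, 0.1, -3.1]
width: 11.1
gripper_force: 58.7
```

drive_tool:
  offset:
    - [2,-0.4,0]
    - [5,-1,0]
    - [9,-1.7,0]
    - [13,-2.4,0]
    - [17,-3.1,0]
    - [21,-3.8,0]
    - [25,-4.6,0]
    - [28.5,-5.2,0]
    - [31,-5.7,0]
    - [33,-6,0]
    - [33.5,-6.1,0]
    - [33.5,-6.1,0]
  twist: [-0.03,-0.06,-0.1,-0.14,-0.18,-0.22,-0.26,-0.29,-0.32,-0.34,-0.346,-0.346]
  fingers: [1,1,1,1,1,1,1,1,1,1,1,1]

```text
time_s: 5.75
tcp_pos: [481.0, 65.7, 248.7]
tcp_rot: [0.627, 0.779, -0.001, -0.001]
contact_force: [-0.3, -0.3, -3.8]
width: 11.2
gripper_force: 58.7
```

drive_tool:
  offset:
    - [0,0,0]
    - [0,0,0]
    - [0,0,0]
    - [0,0,0]
  twist: [0,0,0,0]
  fingers: [1,1,1,1]

```text
time_s: 6.08
tcp_pos: [482.2, 63.7, 250.2]
tcp_rot: [0.629, 0.778, -0.0, -0.0]
contact_force: [0.8, -0.1, -3.2]
width: 11.2
gripper_force: 58.7
```

```bash
python3 - <<'E'
from h import *
s=manip.state();print({k:np.round(v,3) for k,v in s.items()})
d=snap("wrist");np.savez("w2.npz",**d)
cv2.imwrite("pics/w2.png",cv2.resize(d["pixels"][:,:,::-1],(784,588),interpolation=2))
t=snap("side");np.savez("side2.npz",**t)
for c in("wrist","side"):
  for n in("stud_left","stud_right","slot_entry","guard_grip"):
    print(c,n,[(round(r["score"],2),np.round(r["at"],1).tolist()) for r in optics.spot_point(n,c)][:4])
E
```

```text
{'time_s': np.float64(6.083), 'q': array([-0.102, -0.148,  1.966, -0.   ,  1.324, -0.314]), 'dq': array([ 0.005, -0.001, -0.001,  0.003, -0.002,  0.001]), 'joint_torque': array([ 7.8000e-02, -2.7461e+01, -3.3903e+01,  3.0000e-03,  4.0000e-03,
       -1.0000e-03]), 'tcp_pos': array([482.191,  63.652, 250.166]), 'tcp_rot': array([ 0.629,  0.778, -0.   , -0.   ]), 'contact_force': array([ 0.756, -0.058, -3.198]), 'wrist_torque': array([ 0.033,  0.01 , -0.049]), 'gripper_force': np.float64(58.709), 'width': np.float64(11.193)}
wrist stud_left [(0.69, [107.5, 339.2])]
wrist stud_right [(0.73, [262.9, 334.4])]
wrist slot_entry [(0.77, [103.2, 281.4])]
wrist guard_grip [(0.87, [280.4, 282.8]), (0.22, [107.1, 341.4])]
side stud_left [(0.92, [173.7, 277.6])]
side stud_right [(0.95, [193.2, 289.4])]
side slot_entry [(0.87, [145.5, 260.6]), (0.87, [281.1, 224.4])]
side guard_grip [(0.93, [273.9, 201.3])]
```

View pics/w2.png

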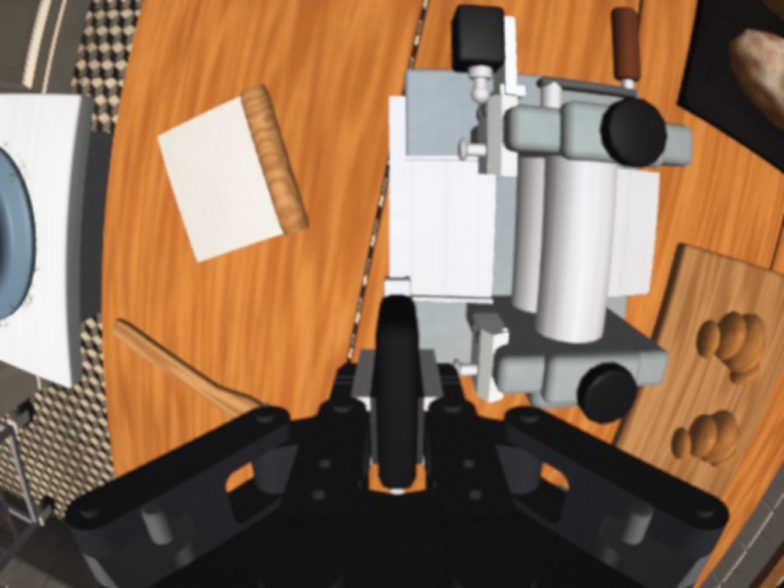

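The wrist view shows both studs clearly: left shank at (475,150), right at (467,370) in the 784 px picture, with the heads on their left ends. The plunger tip is at (480,90), and the guard plate is edge-on at (397,290). I'll measure the studs relative to the guard in this frame.

```bash
python3 - <<'E'
from h import *
d=dict(np.load("w2.npz"));F=fcloud(d)
th=np.radians(12.2);ex=np.array([np.cos(th),np.sin(th),0]);ey=np.array([-np.sin(th),np.cos(th),0]);O=np.array([585.5,109.3,0])
S=np.stack([(F-O)@ex,(F-O)@ey,F[...,2]],-1)  # sheeter coords
np.set_printoptions(linewidth=200,suppress=True)
def show(r0,r1,c0,c1):
    for v in range(r0,r1,2):
        print(v,[tuple(int(round(x)) if x==x else -999 for x in S[v,u]) for u in range(c0,c1,2)])
print("left");show(100,114,326,356)
print("right");show(256,272,322,348)
# guard: plate and grip
for n,(r0,r1,c0,c1) in dict(plate=(190,225,270,300),grip=(215,350,268,300)).items():
    P=S[r0:r1,c0:c1].reshape(-1,3);P=P[np.isfinite(P[:,0])];h=np.histogram(P[:,2],np.arange(120,280,5));print(n,[(int(b),int(a)) for a,b in zip(*h) if a>5])
    for lo,hi in((215,235),(252,275)):
        Q=P[(P[:,2]>lo)&(P[:,2]<hi)]
        if len(Q)>5: print(lo,len(Q),Q.min(0),Q.max(0),np.median(Q,0),"slope",np.polyfit(Q[:,1],Q[:,0],1))
# knobs from wrist
P=S.reshape(-1,3);P=P[(P[:,2]>172)&(P[:,2]<190)&(abs(P[:,0])<40)]
for sg in(1,-1):
    Q=P[P[:,1]*sg>30];print("knob",len(Q),cv2.minEnclosingCircle(Q[:,:2].astype(np.float32)),np.median(Q[:,2]))
E
```

```text
left
100 [(-65, 68, 19), (-63, 68, 19), (-75, 62, 118), (-73, 62, 117), (-56, 69, 20), (-55, 68, 28), (-55, 67, 40), (-55, 67, 51), (-61, 64, 96), (-62, 63, 108), (-61, 62, 116), (-61, 62, 122), (-60, 62, 125), (-59, 62, 128), (-58, 62, 130)]
102 [(-65, 66, 21), (-76, 60, 116), (-75, 60, 120), (-73, 60, 118), (-56, 66, 20), (-55, 66, 28), (-55, 65, 39), (-55, 65, 53), (-61, 62, 95), (-61, 61, 106), (-61, 61, 115), (-61, 60, 122), (-60, 60, 125), (-59, 60, 127), (-58, 60, 129)]
104 [(-65, 64, 20), (-76, 59, 116), (-75, 58, 121), (-73, 59, 121), (-71, 59, 117), (-69, 59, 116), (-68, 59, 117), (-66, 59, 116), (-65, 59, 116), (-63, 59, 117), (-999, -999, -999), (-61, 59, 124), (-60, 59, 125), (-59, 59, 127), (-999, -999, -999)]
106 [(-65, 62, 21), (-76, 57, 116), (-75, 57, 120), (-73, 57, 121), (-71, 57, 116), (-70, 57, 117), (-68, 57, 117), (-66, 57, 117), (-65, 57, 118), (-63, 57, 118), (-62, 57, 118), (-61, 57, 124), (-60, 57, 125), (-59, 57, 126), (-58, 57, 128)]
108 [(-65, 60, 20), (-76, 55, 117), (-74, 55, 118), (-73, 55, 121), (-71, 56, 119), (-70, 56, 117), (-68, 56, 117), (-66, 
[... 2612 characters left out ...]
    7.43381751  228.47289311] slope [   0.04327061 -111.18908582]
grip [(230, 9), (235, 48), (240, 89), (245, 103), (250, 118), (255, 352), (260, 3209), (265, 167)]
215 9 [-116.59440463    1.57165614  231.37077454] [-105.19968707    3.5152011   234.72908427] [-116.02301232    2.61952342  233.38615848] slope [   0.22214548 -113.15107976]
252 3799 [-117.40531368  -50.61244565  252.05860291] [-104.8311787     5.34368454  269.89590106] [-111.08746807  -16.87102838  262.22078141] slope [   0.00604123 -110.87949855]
knob 1878 ((0.09116975963115692, 67.83975219726562), 17.232261657714844) 180.28391492069483
knob 1414 ((0.46355438232421875, -65.40519714355469), 17.287185668945312) 180.19592511021318
```

drive_tool:
  offset:
    - [0.2,1,0]
    - [0.2,2.5,0]
    - [0.2,4,0]
    - [0.2,4.5,0]
    - [0.2,4.5,0]
    - [0.2,4.5,1]
    - [0.2,4.5,2.5]
    - [0.2,4.5,3.5]
    - [0.2,4.5,3.8]
    - [0.2,4.5,3.8]
    - [0.2,4.5,3.8]
    - [0.2,4.5,3.8]
  twist: [-0.005,-0.005,-0.005,-0.005,-0.005,-0.005,-0.005,-0.005,-0.005,-0.005,-0.005,-0.005]
  fingers: [1,1,1,1,1,1,1,1,1,1,1,1]

```text
time_s: 7.58
tcp_pos: [526.0, 76.0, 213.1]
tcp_rot: [0.626, 0.78, 0.0, 0.001]
contact_force: [-0.2, -0.4, -3.0]
width: 11.2
gripper_force: 59.0
```

```bash
cat >> h.py <<'E'
th=np.radians(12.2);ex=np.array([np.cos(th),np.sin(th),0]);ey=np.array([-np.sin(th),np.cos(th),0]);O=np.array([585.5,109.3,0])
def sh(F): return np.stack([(F-O)@ex,(F-O)@ey,F[...,2]],-1)
E
python3 - <<'E'
from h import *
s=manip.state();z=s["tcp_pos"][2];print("tcp sheeter",sh(s["tcp_pos"]).round(1),s["tcp_rot"].round(3),s["contact_force"].round(1))
d=snap("wrist");np.savez("w3.npz",**d);S=sh(fcloud(d))
cv2.imwrite("pics/w3.png",cv2.resize(d["pixels"][60:300,200:440,::-1],(600,600),interpolation=2))
P=S.reshape(-1,3);P=P[np.isfinite(P[:,0])]
def st(n,m):
    Q=P[m];print(n,len(Q),np.percentile(Q,2,0).round(1),np.percentile(Q,98,0).round(1),np.median(Q,0).round(1)) if len(Q) else print(n,0)
x,y,h=P.T
g=(h>z+9)&(h<z+16)&(x>-85)&(x<-50)&(y>-60)&(y<15);st("grip top",g);print(np.polyfit(y[g],x[g],1))
st("plate top",(h>z-32)&(h<z-20)&(x>-75)&(x<-60)&(y>15)&(y<75))
st("L shank",(abs(y-56)<9)&(abs(x+66)<3)&(h>108)&(h<130))
st("L head",(abs(y-56)<9)&(x>-80)&(x<-71)&(h>108)&(h<130))
st("R shank",(abs(y+76)<9)&(abs(x+66)<3)&(h>108)&(h<130))
st("R head",(abs(y+76)<9)&(x>-80)&(x<-71)&(h>108)&(h<130))
E
```

```text
tcp sheeter [-65.2 -20.  213.1] [0.626 0.78  0.    0.001] [-0.2 -0.4 -3. ]
grip top 3664 [-75.7 -44.  222.5] [-56.8   6.6 227.6] [-65.7 -13.4 225.2]
[ 2.48278922e-03 -6.57361822e+01]
plate top 1346 [-68.2  16.3 185.3] [-63.1  70.7 188. ] [-65.5  43.9 186.7]
L shank 0
L head 136 [-75.9  51.  114.8] [-71.2  62.7 121. ] [-73.5  56.8 118.4]
R shank 0
R head 0
```

View pics/w3.png

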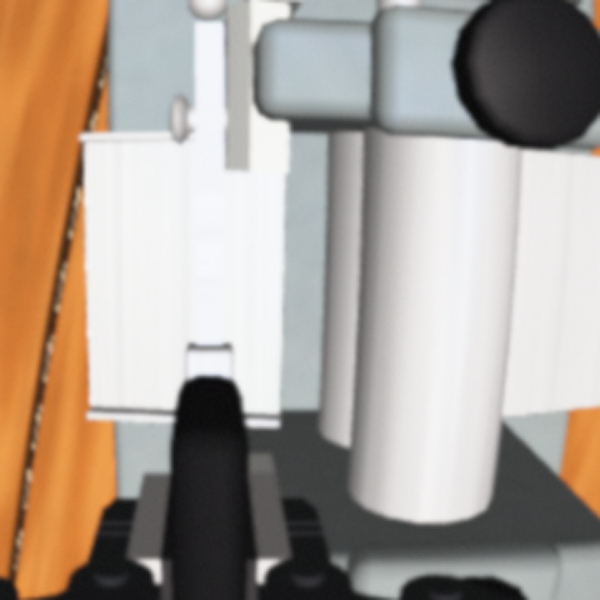

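Plate centre is at x −65.6, in the middle of the gap (face −61, head inner −71.3), and the left entry is at y 57 against the stud at 56.8. So it's aligned, and I'm lowering it behind the heads.

drive_tool:
  offset:
    - [0,-0.05,0.5]
    - [0,-0.05,1]
    - [0,-0.05,1.5]
    - [0,-0.05,2]
    - [0,-0.05,2.5]
    - [0,-0.05,3]
    - [0,-0.05,3.5]
    - [0,-0.05,3.9]
    - [0,-0.05,4.1]
    - [0,-0.05,4.1]
    - [0,-0.05,4.1]
  twist: [0,0,0,0,0,0,0,0,0,0,0]
  fingers: [1,1,1,1,1,1,1,1,1,1,1]

```text
time_s: 8.55
tcp_pos: [525.2, 75.9, 171.3]
tcp_rot: [0.626, 0.78, -0.0, 0.0]
contact_force: [0.5, 0.1, -2.3]
width: 11.1
gripper_force: 59.0
```

```bash
python3 - <<'E'
from h import *
s=manip.state();z=s["tcp_pos"][2];print("tcp sheeter",sh(s["tcp_pos"]).round(1),s["tcp_rot"].round(3),s["contact_force"].round(1),s["wrist_torque"].round(2))
d=snap("wrist");S=sh(fcloud(d))
P=S.reshape(-1,3);P=P[np.isfinite(P[:,0])]
def st(n,m):
    Q=P[m];print(n,len(Q),np.percentile(Q,2,0).round(1),np.percentile(Q,98,0).round(1),np.median(Q,0).round(1)) if len(Q) else print(n,0)
x,y,h=P.T
st("plate top",(h>z-32)&(h<z-20)&(x>-75)&(x<-60)&(y>15)&(y<75))
st("L head",(abs(y-56)<9)&(x>-80)&(x<-71)&(h>108)&(h<130))
E
```

```text
tcp sheeter [-66.  -19.9 171.3] [ 0.626  0.78  -0.     0.   ] [ 0.5  0.1 -2.3] [-0.01 -0.03  0.  ]
plate top 1345 [-69.1  16.4 143.6] [-63.9  70.8 146.3] [-66.4  44.  144.9]
L head 208 [-75.9  51.  113.9] [-71.1  63.1 120.9] [-73.7  56.8 118.6]
```

drive_tool:
  offset:
    - [0,0,0.1]
    - [0,0,0.2]
    - [0,0,0.3]
    - [0,0,0.35]
    - [0,0,0.4]
    - [0,0,0.4]
    - [0,0,0.4]
    - [0,0,0.4]
  twist: [0,0,0,0,0,0,0,0]
  fingers: [1,1,1,1,1,1,1,1]

```text
time_s: 9.27
tcp_pos: [525.2, 76.0, 167.3]
tcp_rot: [0.626, 0.78, 0.0, 0.0]
contact_force: [0.8, 0.7, -2.9]
width: 10.9
gripper_force: 59.0
```

drive_tool:
  offset:
    - [0,0,0.05]
    - [0,0,0.1]
    - [0,0,0.1]
    - [0,0,0.1]
  twist: [0,0,0,0]
  fingers: [1,1,1,1]

```text
time_s: 9.6
tcp_pos: [525.1, 76.0, 166.2]
tcp_rot: [0.626, 0.78, -0.0, -0.0]
contact_force: [1.0, 0.4, -2.9]
width: 11.3
gripper_force: 59.0
```

drive_tool:
  offset:
    - [0,0,0.05]
    - [0,0,0.1]
    - [0,0,0.1]
    - [0,0,0.1]
  twist: [0,0,0,0]
  fingers: [1,1,1,1]

```text
time_s: 9.93
tcp_pos: [525.2, 75.9, 165.4]
tcp_rot: [0.626, 0.78, 0.0, 0.0]
contact_force: [0.8, 0.9, -2.2]
width: 11.1
gripper_force: 59.1
```

drive_tool:
  offset:
    - [0,0,0.05]
    - [0,0,0.05]
    - [0,0,0.05]
  twist: [0,0,0]
  fingers: [1,1,1]

```text
time_s: 10.18
tcp_pos: [525.3, 76.0, 165.2]
tcp_rot: [0.626, 0.78, 0.0, 0.0]
contact_force: [-1.7, -0.5, 1.3]
width: 10.8
gripper_force: 59.7
```

drive_tool:
  offset:
    - [0,0,0.05]
    - [0,0,0.05]
    - [0,0,0.05]
  twist: [0,0,0]
  fingers: [1,1,1]

```text
time_s: 10.43
tcp_pos: [525.4, 76.0, 165.1]
tcp_rot: [0.626, 0.78, 0.0, 0.0]
contact_force: [-3.3, 0.4, 5.0]
width: 10.9
gripper_force: 60.4
```

drive_tool:
  offset:
    - [0,0,0.05]
    - [0,0,0.05]
    - [0,0,0.05]
  twist: [0,0,0]
  fingers: [1,1,1]

```text
time_s: 10.68
tcp_pos: [525.4, 76.0, 165.0]
tcp_rot: [0.626, 0.78, 0.0, 0.0]
contact_force: [-3.7, 0.4, 8.4]
width: 11.4
gripper_force: 60.8
```

Contact is felt at TCP z ≈ 165.2, so the stud axis is about 113.7, which agrees with the camera. I'll back up about 1.2 mm and slide.

drive_tool:
  offset:
    - [0,0,-0.1]
    - [0,0,-0.25]
    - [0,0,-0.25]
    - [0,0,-0.25]
  twist: [0,0,0,0]
  fingers: [1,1,1,1]

```text
time_s: 11.02
tcp_pos: [524.9, 76.0, 165.7]
tcp_rot: [0.626, 0.78, -0.0, -0.0]
contact_force: [0.1, 0.1, -3.0]
width: 11.1
gripper_force: 59.0
```

drive_tool:
  offset:
    - [0.2,0,0]
    - [0.4,0,0]
    - [0.6,0,0]
    - [0.8,0,0]
    - [1.0,0,0]
    - [1.0,0,0]
  twist: [0,0,0,0,0,0]
  fingers: [1,1,1,1,1,1]

```text
time_s: 11.52
tcp_pos: [523.0, 85.8, 166.3]
tcp_rot: [0.626, 0.78, -0.0, 0.0]
contact_force: [-0.1, -1.0, -2.2]
width: 10.9
gripper_force: 59.0
```

drive_tool:
  offset:
    - [0.2,0,0]
    - [0.4,0,0]
    - [0.6,0,0]
    - [0.8,0,0]
    - [0.95,0,0]
    - [1.0,0,0]
    - [1.0,0,0]
  twist: [0,0,0,0,0,0,0]
  fingers: [1,1,1,1,1,1,1]

```text
time_s: 12.1
tcp_pos: [521.0, 95.3, 166.4]
tcp_rot: [0.626, 0.78, -0.0, 0.0]
contact_force: [0.8, -5.0, -2.6]
width: 11.0
gripper_force: 59.1
```

drive_tool:
  offset:
    - [0.1,0,0]
    - [0.15,0,0]
    - [0.15,0,0]
    - [0.15,0,0]
  twist: [0,0,0,0]
  fingers: [1,1,1,1]

```text
time_s: 12.43
tcp_pos: [520.7, 96.6, 166.4]
tcp_rot: [0.626, 0.78, -0.0, 0.0]
contact_force: [0.8, -4.6, -2.1]
width: 11.2
gripper_force: 59.1
```

drive_tool:
  offset:
    - [0.05,0,0]
    - [0.05,0,0]
    - [0.05,0,0]
  twist: [0,0,0]
  fingers: [1,1,1]

```text
time_s: 12.68
tcp_pos: [520.6, 97.0, 166.5]
tcp_rot: [0.626, 0.78, -0.0, 0.001]
contact_force: [0.8, -4.9, -1.9]
width: 11.0
gripper_force: 59.1
```

drive_tool:
  offset:
    - [0.05,0,0]
    - [0.05,0,0]
    - [0.05,0,0]
  twist: [0,0,0]
  fingers: [1,1,1]

```text
time_s: 12.93
tcp_pos: [520.5, 97.5, 166.5]
tcp_rot: [0.626, 0.78, -0.0, 0.001]
contact_force: [0.9, -6.0, -1.8]
width: 11.3
gripper_force: 59.2
```

drive_tool:
  offset:
    - [0.05,0,0]
    - [0.05,0,0]
    - [0.05,0,0]
  twist: [0,0,0]
  fingers: [1,1,1]

```text
time_s: 13.18
tcp_pos: [520.5, 97.7, 166.5]
tcp_rot: [0.626, 0.78, -0.0, 0.001]
contact_force: [0.8, -7.3, -1.8]
width: 11.3
gripper_force: 59.2
```

drive_tool:
  offset:
    - [0.05,0,0]
    - [0.05,0,0]
    - [0.05,0,0]
  twist: [0,0,0]
  fingers: [1,1,1]

```text
time_s: 13.43
tcp_pos: [520.5, 97.8, 166.5]
tcp_rot: [0.626, 0.78, -0.001, 0.001]
contact_force: [0.5, -8.5, -3.2]
width: 11.0
gripper_force: 59.2
```

```bash
python3 - <<'E'
from h import *
s=manip.state();z=s["tcp_pos"][2];print("tcp sheeter",sh(s["tcp_pos"]).round(1),s["tcp_rot"].round(3),s["contact_force"].round(1),s["wrist_torque"].round(2))
d=snap("wrist");S=sh(fcloud(d))
P=S.reshape(-1,3);P=P[np.isfinite(P[:,0])]
def st(n,m):
    Q=P[m];print(n,len(Q),np.percentile(Q,2,0).round(1),np.percentile(Q,98,0).round(1),np.median(Q,0).round(1)) if len(Q) else print(n,0)
x,y,h=P.T
st("plate top",(h>z-32)&(h<z-20)&(x>-75)&(x<-60)&(y>15)&(y<110))
st("L head",(abs(y-56)<9)&(x>-80)&(x<-71)&(h>108)&(h<130))
E
```

```text
tcp sheeter [-66.    2.5 166.5] [ 0.626  0.78  -0.001  0.001] [ 0.5 -8.5 -3.2] [-1.45 -0.15  0.05]
plate top 2332 [-73.7  30.3 136.5] [-61.  109.3 145.5] [-66.7  73.2 140.1]
L head 205 [-75.7  51.3 114.1] [-71.   63.4 120.8] [-73.5  57.4 118.3]
```

It has hit the end wall: force is rising while the TCP no longer moves. I'll back off about 1.5 mm to centre the studs in the notches, then let it down in small steps.

drive_tool:
  offset:
    - [-0.1,0,0]
    - [-0.15,0,0]
    - [-0.15,0,0]
    - [-0.15,0,0.1]
    - [-0.15,0,0.2]
    - [-0.15,0,0.25]
    - [-0.15,0,0.25]
    - [-0.15,0,0.25]
  twist: [0,0,0,0,0,0,0,0]
  fingers: [1,1,1,1,1,1,1,1]

```text
time_s: 14.15
tcp_pos: [521.1, 97.1, 164.6]
tcp_rot: [0.626, 0.78, 0.0, 0.001]
contact_force: [0.7, -5.4, -0.5]
width: 10.9
gripper_force: 59.6
```

drive_tool:
  offset:
    - [0,0,0.05]
    - [0,0,0.1]
    - [0,0,0.1]
    - [0,0,0.1]
  twist: [0,0,0,0]
  fingers: [1,1,1,1]

```text
time_s: 14.48
tcp_pos: [521.2, 97.1, 163.7]
tcp_rot: [0.626, 0.78, 0.0, 0.001]
contact_force: [0.9, -5.4, 0.4]
width: 11.2
gripper_force: 59.6
```

drive_tool:
  offset:
    - [0,0,0.05]
    - [0,0,0.1]
    - [0,0,0.15]
    - [0,0,0.15]
    - [0,0,0.15]
  twist: [0,0,0,0,0]
  fingers: [1,1,1,1,1]

```text
time_s: 14.9
tcp_pos: [521.3, 97.1, 162.3]
tcp_rot: [0.626, 0.78, 0.001, 0.001]
contact_force: [1.3, -6.3, 0.7]
width: 11.5
gripper_force: 59.5
```

drive_tool:
  offset:
    - [0,0,0.05]
    - [0,0,0.1]
    - [0,0,0.15]
    - [0,0,0.15]
    - [0,0,0.15]
  twist: [0,0,0,0,0]
  fingers: [1,1,1,1,1]

```text
time_s: 15.32
tcp_pos: [521.4, 97.1, 160.8]
tcp_rot: [0.626, 0.78, 0.001, 0.001]
contact_force: [1.1, -5.7, -0.4]
width: 11.1
gripper_force: 59.5
```

drive_tool:
  offset:
    - [0,0,0.05]
    - [0,0,0.1]
    - [0,0,0.1]
    - [0,0,0.1]
  twist: [0,0,0,0]
  fingers: [1,1,1,1]

```text
time_s: 15.65
tcp_pos: [521.4, 97.1, 159.9]
tcp_rot: [0.626, 0.78, 0.001, 0.001]
contact_force: [1.4, -5.1, -0.0]
width: 11.3
gripper_force: 59.6
```

drive_tool:
  offset:
    - [0,0,0.05]
    - [0,0,0.08]
    - [0,0,0.08]
    - [0,0,0.08]
  twist: [0,0,0,0]
  fingers: [1,1,1,1]

```text
time_s: 15.98
tcp_pos: [521.5, 97.2, 159.3]
tcp_rot: [0.626, 0.78, 0.001, 0.001]
contact_force: [1.5, -5.5, 2.1]
width: 10.9
gripper_force: 59.8
```

drive_tool:
  offset:
    - [0,0,0.05]
    - [0,0,0.05]
    - [0,0,0.05]
  twist: [0,0,0]
  fingers: [1,1,1]

```text
time_s: 16.23
tcp_pos: [521.6, 97.2, 159.2]
tcp_rot: [0.626, 0.78, 0.001, 0.001]
contact_force: [-0.6, -5.3, 4.4]
width: 11.1
gripper_force: 60.2
```

```bash
python3 - <<'E'
from h import *
s=manip.state();print("tcp sheeter",sh(s["tcp_pos"]).round(1),s["contact_force"].round(1),s["wrist_torque"].round(2))
d=snap("side");W=d["pixels"][130:240,230:360,::-1];cv2.imwrite("pics/s5.png",cv2.resize(W,(709,600),interpolation=2))
E
```

```text
tcp sheeter [-65.1   1.7 159.2] [-0.6 -5.3  4.4] [-0.74  0.09  0.  ]
```

View pics/s5.png

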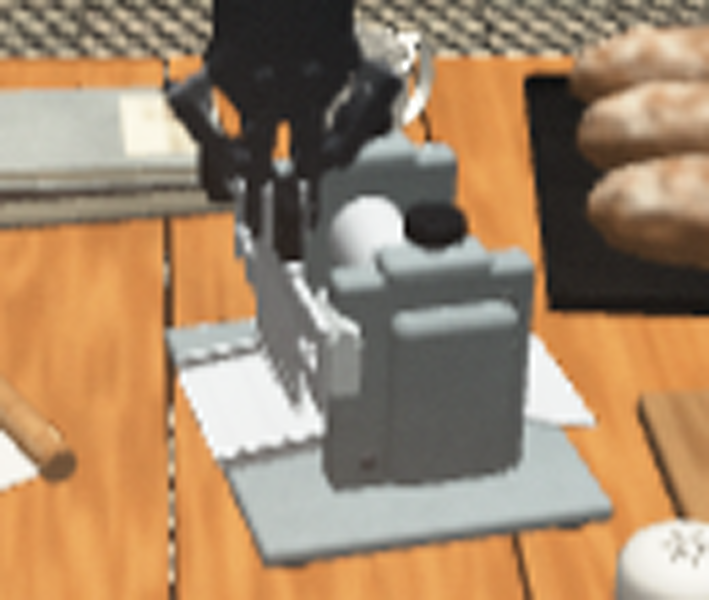

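The guard is seated: contact came at TCP z 159.2, exactly 6 mm below the ceiling contact, and the side view shows the plate behind the right stud head. I'll relax the push, open the fingers and withdraw upward.

drive_tool:
  offset:
    - [0,0,-0.05]
    - [0,0,-0.05]
    - [0,0,-0.05]
    - [0,0,-0.05]
    - [0,0,-0.05]
    - [0,0,-0.05]
    - [0,0,-0.05]
  twist: [0,0,0,0,0,0,0]
  fingers: [1,0.9,0.8,0.7,0.6,0.6,0.6]

```text
time_s: 16.87
tcp_pos: [520.2, 97.8, 157.9]
tcp_rot: [0.626, 0.78, 0.0, -0.0]
contact_force: [-0.4, 0.7, 0.5]
width: 34.4
gripper_force: 0.0
```

drive_tool:
  offset:
    - [0,0,-0.5]
    - [0,0,-1.5]
    - [0,0,-3]
    - [0,0,-5]
    - [0,0,-7]
    - [0,0,-9]
    - [0,0,-11]
    - [0,0,-12]
    - [0,0,-12]
    - [0,0,-12]
  twist: [0,0,0,0,0,0,0,0,0,0]
  fingers: [0.6,0.6,0.6,0.6,0.6,0.6,0.6,0.6,0.6,0.6]

```text
time_s: 17.7
tcp_pos: [520.5, 97.5, 278.3]
tcp_rot: [0.626, 0.78, 0.0, 0.0]
contact_force: [-0.5, -0.3, -0.2]
width: 34.0
gripper_force: 0.0
```

```bash
python3 - <<'E'
from h import *
d=snap("wrist");S=sh(fcloud(d));cv2.imwrite("pics/w6.png",cv2.resize(d["pixels"][:,:,::-1],(784,588),interpolation=2))
P=S.reshape(-1,3);P=P[np.isfinite(P[:,0])];x,y,h=P.T
def st(n,m):
    Q=P[m];print(n,len(Q),np.percentile(Q,2,0).round(1),np.percentile(Q,98,0).round(1),np.median(Q,0).round(1)) if len(Q) else print(n,0)
st("grip",(h>160)&(h<180)&(x>-85)&(x<-50)&(abs(y)<40))
g=(h>128)&(h<136)&(x>-69)&(x<-63)&(y>-95)&(y<97);st("plate top",g);print(np.polyfit(y[g],h[g],1))
E
```

```text
grip 1116 [-71.1 -24.6 166.9] [-59.8  27.  173. ] [-65.7   2.4 171.2]
plate top 721 [-67.7 -89.  130.9] [-63.4  95.2 134.3] [-65.4  47.5 132.9]
[-6.04101701e-04  1.32812723e+02]
```

View pics/w6.png

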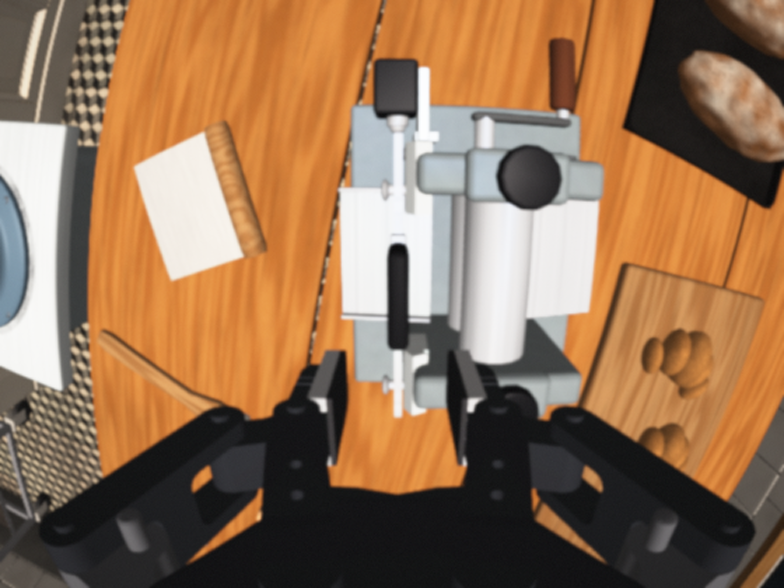

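The guard hangs level behind both stud heads (388,187 and 388,383) and keeps the plunger pressed at (397,122). Its origin is at about z 53. Handing in.

```bash
python3 -c "
from station import workorder
print(workorder.finish_job())"
```

```text
the job is handed in; nothing more can be done
None
```

The guard hangs by itself in both notches on the sheeter with the switch plunger pressed, the gripper is withdrawn, and I handed the job in at about 18 s (no verdict was returned).

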